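# Hold the telescoping work light over the thimble tub

### The job

It is dim under the cabinet: take the telescoping work light that stands in its black dock, press its red release button fully in, and draw its grip up past the first stop to the second so that it is fully extended. Lift it out of the dock and finish holding it there, still and upright, lens down, right over the steel thimble in its blue tub with the lens about 3 cm above the top of the thimble. Do not let go or set the light down at the end, and leave the thimble and the other sewing things where they are.

Things in the scene. Friction and masses are not known exactly. Their poses are not given: they have to be found in the camera images.
- lamp: Telescoping work light, about 0.4 kg, upright and loose in the dock. Origin: centre of its underside; z up along the telescope. 20 mm square tube, z 0 to 66 mm; white collar z 66 to 84, x -15 to +51, y -15 to +15 mm, with the red button on it at x +38; then two thinner sections (14 mm square, 9 mm rod) and the grip on top. Its weight keeps it in the dock while it is drawn out, and extended while it hangs.
- grip (a point): Centre of the grip, a grey block 18 x 18 mm (sides along the lamp's x and y), 36 mm tall, on top of the telescope: 112 mm above the lamp's origin retracted, 192 mm fully extended. Its lower end is 10 mm above the collar when retracted. Take it from above, fingers on its two y sides, about 40 N, and pull straight up: 0.5 N, then 1 N; when not released the pull lifts the whole light.
- button_top (a point): Centre of the top face of the red release button, 18 mm across, facing up (lamp frame x 38 mm, y 0, z 90 mm when out).
- release (a joint): Release button, a rocker: 0 out, 0.104 rad fully in (its top then 5 mm lower). Press it straight down with about 3 N; it stays in when let go. The latch is free from about 0.08 rad.
- lamp_rod (a joint): Upper telescope section: 0 in, 0.040 m fully out (this is the first stop).
- lamp_mid (a joint): Middle telescope section: 0 in, 0.040 m fully out. Both sections out, 80 mm in all, is the second stop.
- lens (a point): Centre of the lens, the lamp's lowest face, 20 x 20 mm.
- dock: Black dock, a block 90 x 90 x 50 mm fixed to the surface, origin at the centre of its underside. A 23 mm square socket, open at the top, holds the lamp's foot; its floor is 6 mm up, so the lamp's underside must rise 44 mm to come out. The lamp's axes stand parallel to the dock's.
- thimble: Steel thimble standing mouth-down in a blue tub, 19 mm wide, 22 mm tall, loose. Origin: centre of its underside.
- thimble_tub: Blue open tub fixed to the surface, 110 x 110 mm outside, 55 mm tall, walls and floor 4 mm. Origin: centre of its underside. It holds the thimble; its place may be on the robot's left or right.
- egg_tub: A second tub of the same look and size, holding the darning egg.
- egg: Wooden darning egg 44 mm wide, 56 mm tall, standing in the other tub. Origin: centre of its underside. Leave alone.
- tin: Yellow plastic sewing tin with pressed-on lid, 105 mm across, 62 mm tall, origin under its centre. Leave alone.
- jar: Clear button jar with a white screw lid, 68 mm across, 76 mm tall, origin under its centre. Leave alone.
- spool: Green plastic spool, 28 mm across, 38 mm tall, origin under its centre. Leave alone.
- magnet: Dark ceramic ring magnet (it does not attract anything here), 44 mm across, 9 mm thick, lying flat, origin under its centre. Leave alone.
There are look-alikes about, which are no part of the job. What is shaped like the thimble_tub but green or pink is not meant. There is more than one size of the dock; the job needs the smaller.

How it is judged:
By the outcome, as a careful person would: the job done as asked, in the order asked, and still so for the second after the job is handed in, while the arm keeps its last pose, push and grip.
It also fails if it takes over 51 s, if anything falls off the work surface, if the arm or the gripper's body presses on something with over 40 N, if the wrist force passes 120 N, or if a joint passes its speed limit or range.

### The arm

A 6-joint arm with a two-finger parallel gripper is mounted at the origin on the work surface. World frame = base frame: x ahead of the robot, y to its left, z up, the work surface at z = 0. Lengths are in m, angles in rad, forces in N, time in s.
With the tool pointing down it reaches from about 0.35 to 0.775 m from the base axis. Payload 5.5 kg.
Tool frame: the origin (TCP) lies at the very end of the fingers, on their centre line; the grasp point (between the pads) lies 19 mm behind it (env.grip_depth is the distance from the TCP to the grasp point, in m); z points along the fingers, y is the direction in which the jaws open and shut (so a half turn about z gives the same grasp; the last joint's range is limited). The gripper opens to 85 mm and grips with 20 to 120 N. Pads are 22 mm wide; open, the fingers measure 114 mm over their backs; the gripper's body (76 mm by 85 mm) begins 54 mm behind the grasp point. The pads swing forward as they close: fully open they stand 13 mm farther back than shut.
Start: joints at [-1.282, 0.313, 0.046, 1.304, 0, 1.431], TCP at [0.239, -0.523, 0.231] pointing down, gripper open.
Joint ranges: [-2.76, 2.76], [-0.86, 1.69], [-1.03, 1.26], [-2.2, 2.34], [-1.47, 1.5], [-3.14, 3.14]. Speed limits (rad/s): [2.57, 2.57, 3.14, 3.14, 3.14, 3.14].

### API

Orientations are given as a unit quaternion [w, x, y, z].
In Python, from workcell import env gives the robot as it stands.
- The arm moves only by the tool step_arm, never from a script. Its argument "series" is a list of rows, each a list of 3 entries, a list of its own where there are three numbers: the shift along the world's x, y, z in cm, then the turn about the world's z in rad, then the closure in counts, from 0 (fully open) to 255 (shut). A call has 1 to 5 rows; each row is the pose to reach, as a shift and turn from the pose measured when the call began; what a row does not reach only later rows make up. A row lasts 1/8 s, in which the tool goes at most 62.5 mm and 10.7 degrees, less where a joint would pass 70% of its speed; a pose out of reach is approached as far as the arm can. A call with a gripper value outside its range is refused whole. The fingers move at their own pace and stop on an object; "newtons" is the grip in N (left out, the last holds). Time passes only in rows, so rows that repeat a pose let the fingers close. It gives the time, the measured TCP pose, the force and the opening at its end, in the units of the state.
- env.get_state(): the state, without advancing time (a new reading comes with each control period).
- env.read_camera(name): name is "scene" or "top"; returns a dict with "frame" (480x640x3 uint8, red, green, blue), "vertical_fov" (degrees; the focal length in pixels is half the picture's height over the tangent of half this angle, whatever the lens; pixels are square), "cx", "cy" (the principal point, pixels), "camera_from_world" (4x4, takes a point from world to camera coordinates). Camera axes: x right, y down, z forward; pixel columns grow to the right and rows downward; lengths in m; the calibration is good to about 2 mm. A picture is of the moment at which its call begins. There is no depth.
- env.hand_in(): hands the job in, once; it reports no verdict.
The state is a dict: "clock": time; "joint_pos": joint angles; "qvel": joint speeds; "tau": joint torques, N m; "tcp_pos": TCP position; "orientation": TCP orientation; "wrist_force": force on the tool from outside, world axes, zero at the start; "ft_torque": the same for the moment, N m; "finger_gap": finger opening in m.
Only numpy, scipy, OpenCV 4.12 (cv2) and the standard library are available. Lean on these libraries where they do the work, as an engineer would, in place of code of your own. Each camera call takes 0.05 s, during which the arm holds its last target.

## Working session

There is one attempt and no reset: what is moved stays moved. The work goes in short steps, Python scripts to look and compute and a tool call to move; the robot and the scene stay as the last step left them, time stands still between calls to the robot, and variables do not carry over. Pictures are saved under pics/ and viewed, and the job is handed in when it is done.

Besides the shell and the picture viewer there is one more tool, called after "Request:" as name([rows], argument=value, ...), one row to a line, values as JSON. step_arm: Moves the arm, as the interface text tells. Its arguments: {"type":"object","properties":{"series":{"type":"array"},"newtons":{"type":"number"}},"required":["series"]}

```bash
mkdir -p pics; cat > h.py <<'E'
import numpy as np, cv2
from workcell import env
def cam(n,save=None):
    c=env.read_camera(n)
    if save: cv2.imwrite('pics/'+save,cv2.cvtColor(c['frame'],cv2.COLOR_RGB2BGR))
    return c
def f(c): return c['frame'].shape[0]/2/np.tan(np.radians(c['vertical_fov'])/2)
def ray(c,u,v):
    T=np.array(c['camera_from_world']);R=T[:3,:3];o=-R.T@T[:3,3]
    d=R.T@np.array([(u-c['cx'])/f(c),(v-c['cy'])/f(c),1]);return o,d
def onz(c,u,v,z):
    o,d=ray(c,u,v);return o+d*(z-o[2])/d[2]
def proj(c,p):
    T=np.array(c['camera_from_world']);q=T[:3,:3]@np.array(p)+T[:3,3]
    return q[0]/q[2]*f(c)+c['cx'],q[1]/q[2]*f(c)+c['cy']
E
python3 - <<'E'
from h import *
for n in('scene','top'):
    c=cam(n,n+'0.png');print(n,c['vertical_fov'],c['cx'],c['cy'],ray(c,320,240))
s=env.get_state();print(s)
E
```

```text
scene 56.459993671718614 327.9320452185794 236.139654499569 (array([0.84570114, 0.32303788, 0.68709196]), array([-0.42260989, -0.46403127, -0.7787588 ]))
top 50.36250137704324 317.3347267063342 228.47505873368942 (array([ 0.32111487, -0.00874442,  1.2251962 ]), array([ 0.136204  , -0.0369004 , -0.99026453]))
{'clock': 0.1, 'joint_pos': array([-1.28163799e+00,  3.13948770e-01,  4.51105233e-02,  1.30361738e+00,
       -8.40229017e-06,  1.43118736e+00]), 'qvel': array([ 0.00082605, -0.00163636,  0.00345275, -0.00024699,  0.00053232,
       -0.00039024]), 'tau': array([ 2.67186610e-03, -4.81723809e+01,  2.99245334e+01,  1.26714617e-02,
       -1.47589353e-04,  1.87167223e-05]), 'tcp_pos': array([ 0.23890969, -0.52251793,  0.23049203]), 'orientation': array([-8.27019310e-04,  9.77107367e-01,  2.12745163e-01, -6.61685365e-05]), 'wrist_force': array([-0.22128384,  0.19144724,  0.55610992]), 'ft_torque': array([-0.00765311,  0.02888368,  0.00903026]), 'finger_gap': 0.08523662666897149}
```

View pics/top0.png

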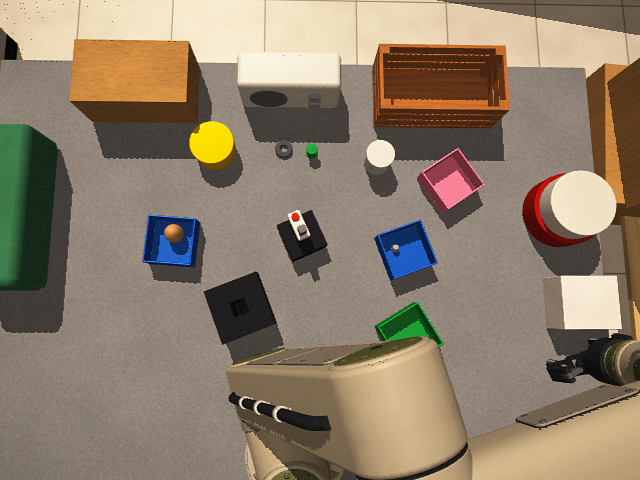

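View pics/scene0.png

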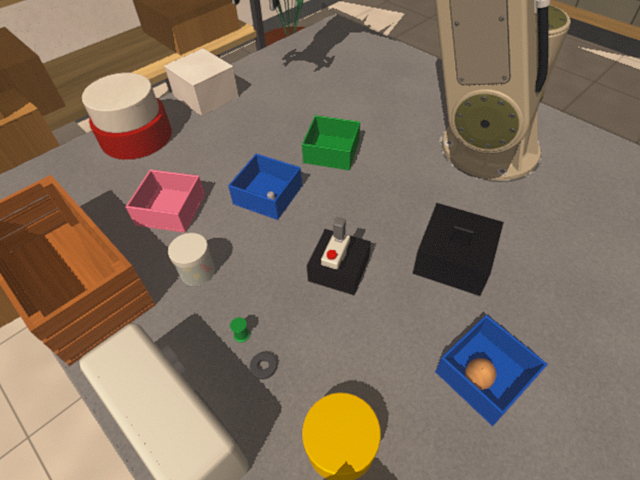

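Top view: the candidates are:
- **Docks:** the small one at (302,235) holding the lamp, and the large empty one at (240,307).
- **Tubs:** blue with the grey thimble at (405,250), blue with the egg at (172,240), pink at (450,180), and green at (410,325).

I choose the lamp in the small dock and the blue tub on the robot's right. I'll check both in crops.

```bash
python3 - <<'E'
import cv2,numpy as np
t=cv2.imread('pics/top0.png');s=cv2.imread('pics/scene0.png')
r=lambda i,x,y,w:cv2.resize(i[y:y+w,x:x+w],(400,400),interpolation=cv2.INTER_CUBIC if 0 else cv2.INTER_NEAREST)
a=np.hstack([r(t,262,195,80),r(s,298,210,80)]);cv2.imwrite('pics/cropA.png',a)
b=np.hstack([r(t,366,210,80),r(s,226,145,80)]);cv2.imwrite('pics/cropB.png',b)
E
```

```text
(no output)
```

View pics/cropA.png

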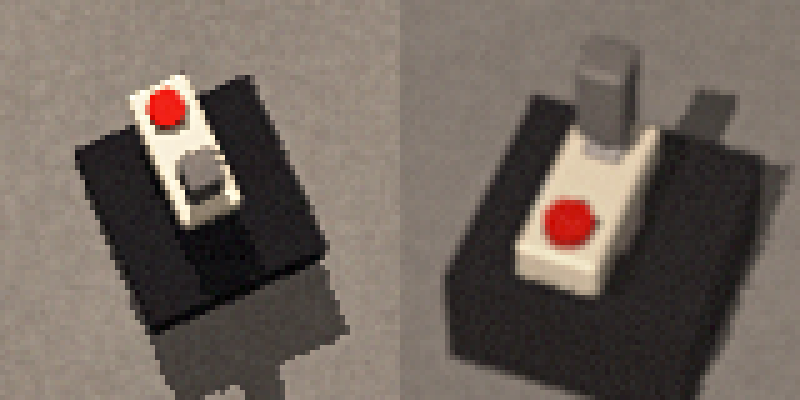

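View pics/cropB.png

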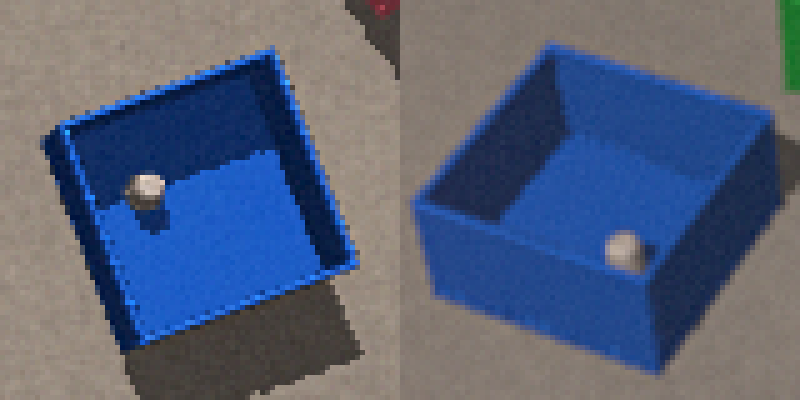

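The crops confirm it: red button at about (295,216), grip top at about (302,226), thimble at about (395,247). Now I'll measure them.

```bash
cat > m.py <<'E'
from h import *
def cen(c,mask,roi):
    x,y,w,h=roi;M=np.zeros(mask.shape,np.uint8);M[y:y+h,x:x+w]=mask[y:y+h,x:x+w]
    n,l,st,ce=cv2.connectedComponentsWithStats(M);i=1+np.argmax(st[1:,4]);return ce[i],st[i]
def hsv(c): return cv2.cvtColor(c['frame'],cv2.COLOR_RGB2HSV)
def red(c):
    h=hsv(c);return (((h[...,0]<8)|(h[...,0]>172))&(h[...,1]>170)&(h[...,2]>110)).astype(np.uint8)
def tri(c1,p1,c2,p2):
    o1,d1=ray(c1,*p1);o2,d2=ray(c2,*p2);d1/=np.linalg.norm(d1);d2/=np.linalg.norm(d2)
    A=np.stack([d1,-d2],1);t=np.linalg.lstsq(A,o2-o1,rcond=None)[0]
    a,b=o1+d1*t[0],o2+d2*t[1];return (a+b)/2,np.linalg.norm(a-b)
E
python3 - <<'E'
from m import *
np.set_printoptions(precision=4,suppress=True)
ct=cam('top');cs=cam('scene')
bt,s1=cen(ct,red(ct),(262,195,80,80));bs,s2=cen(cs,red(cs),(298,210,80,80))
print('btn px',bt,s1,bs,s2);print(tri(ct,bt,cs,bs),onz(ct,*bt,.096),onz(cs,*bs,.096))
# dock top corners in top
P=[(262+x/5,195+y/5) for x,y in[(77,150),(250,77),(325,248),(150,325)]]
D=np.array([onz(ct,*p,.05) for p in P]);print(D,D.mean(0),np.linalg.norm(D-np.roll(D,-1,0),axis=1))
for a,b in((3,0),(2,1)): print('x axis yaw',np.arctan2(*(D[b]-D[a])[[1,0]]))
for a,b in((1,0),(2,3)): print('y axis yaw-90',np.arctan2(*(D[b]-D[a])[[1,0]])-np.pi/2)
# collar front corners z=.09 top view
C=np.array([onz(ct,262+x/5,195+y/5,.09) for x,y in[(131,95),(185,75),(238,208),(183,224)]]);print('collar',C,np.linalg.norm(C-np.roll(C,-1,0),axis=1),C.mean(0))
for a,b in((3,0),(2,1)): print('yaw',np.arctan2(*(C[b]-C[a])[[1,0]]))
# tub rim z .055
T=np.array([onz(ct,366+x/5,210+y/5,.055) for x,y in[(60,125),(273,50),(356,265),(138,343)]]);print('tub',T.mean(0),T,np.linalg.norm(T-np.roll(T,-1,0),axis=1))
for c,roi,n in((ct,(385,235,20,30),'t'),(cs,(340-80,184,20,20),'s')):
    h=hsv(c);m=((h[...,1]<110)&(h[...,2]>90)).astype(np.uint8);ce,st=cen(c,m,roi);print(n,ce,st);
    print(onz(c,*ce,.017),onz(c,*ce,.026))
    if n=='t':a=ce
print(tri(ct,a,cs,ce))
E
```

```text
btn px [294.8837 216.1163] [292 213   7   7  43] [331.2917 254.0139] [327 250  10   9  72]
(array([0.5313, 0.005 , 0.0939]), np.float64(0.0014050395149538914)) [0.5305 0.0055 0.096 ] [0.5328 0.0055 0.096 ]
[[ 0.5178  0.0467  0.05  ]
 [ 0.5528 -0.034   0.05  ]
 [ 0.472  -0.0688  0.05  ]
 [ 0.4361  0.0122  0.05  ]] [ 0.4947 -0.011   0.05  ] [0.0879 0.0879 0.0886 0.0887]
x axis yaw 0.39898508600041444
x axis yaw 0.40706308924681134
y axis yaw-90 0.4094318993428332
y axis yaw-90 0.4178659327680565
collar [[ 0.5364  0.0207  0.09  ]
 [ 0.5457 -0.0037  0.09  ]
 [ 0.4849 -0.0277  0.09  ]
 [ 0.4776 -0.003   0.09  ]] [0.0261 0.0654 0.0257 0.0634] [ 0.5111 -0.0034  0.09  ]
yaw 0.3834256186745154
yaw 0.37645662352762405
tub [ 0.4615 -0.2553  0.055 ] [[ 0.4941 -0.1874  0.055 ]
 [ 0.5299 -0.2885  0.055 ]
 [ 0.429  -0.3237  0.055 ]
 [ 0.393  -0.2213  0.055 ]] [0.1072 0.1069 0.1086 0.1067]
t [395.0333 247.    ] [391 245   8   5  30]
[ 0.4708 -0.2336  0.017 ] [ 0.4697 -0.232   0.026 ]
s [270.3585 194.8679] [267 191   8   9  53]
[ 0.4695 -0.2381  0.017 ] [ 0.4746 -0.2306  0.026 ]
(array([ 0.4711, -0.2337,  0.021 ]), np.float64(0.0022957769609422696))
```

Request:
step_arm([
  [[29.2,52.8,0],-0.03,255],
  [[29.2,52.8,0],-0.03,255],
  [[29.2,52.8,0],-0.03,255],
  [[29.2,52.8,0],-0.03,255],
  [[29.2,52.8,0],-0.03,255],
], newtons=40)

```text
clock: 0.82
tcp_pos: [0.3908, -0.2477, 0.231]
orientation: [-0.0, 0.98, 0.198, 0.0]
wrist_force: [1.6, -0.2, -0.2]
finger_gap: 0.0004
```

Request:
step_arm([
  [[14.0,25.3,0],0,255],
  [[14.0,25.3,0],0,255],
  [[14.0,25.3,0],0,255],
  [[14.0,25.3,0],0,255],
  [[14.0,25.3,0],0,255],
])

```text
clock: 1.45
tcp_pos: [0.5316, 0.008, 0.2309]
orientation: [-0.0, 0.98, 0.199, 0.0]
wrist_force: [1.2, -0.3, 0.2]
finger_gap: 0.0001
```

Request:
step_arm([
  [[0,0,-11],0,255],
  [[0,0,-11],0,255],
  [[0,0,-11],0,255],
])

```text
clock: 1.82
tcp_pos: [0.528, 0.0088, 0.1173]
orientation: [-0.002, 0.98, 0.199, -0.004]
wrist_force: [0.1, 0.5, 0.1]
finger_gap: -0.0003
```

```bash
python3 - <<'E'
from m import *
s=env.get_state();print(s['tcp_pos'],s['wrist_force'])
cs=cam('scene','s1.png')
i=cv2.imread('pics/s1.png');cv2.imwrite('pics/s1c.png',cv2.resize(i[170:290,260:420],(800,600),interpolation=2))
ct=cam('top','t1.png');i=cv2.imread('pics/t1.png');cv2.imwrite('pics/t1c.png',cv2.resize(i[170:290,240:400],(800,600),interpolation=2))
print(proj(cs,s['tcp_pos']))
E
```

```text
[0.52797717 0.00876383 0.1172943 ] [0.10323318 0.46261485 0.06589989]
(np.float64(334.6658418653695), np.float64(245.52386426957034))
```

View pics/s1c.png

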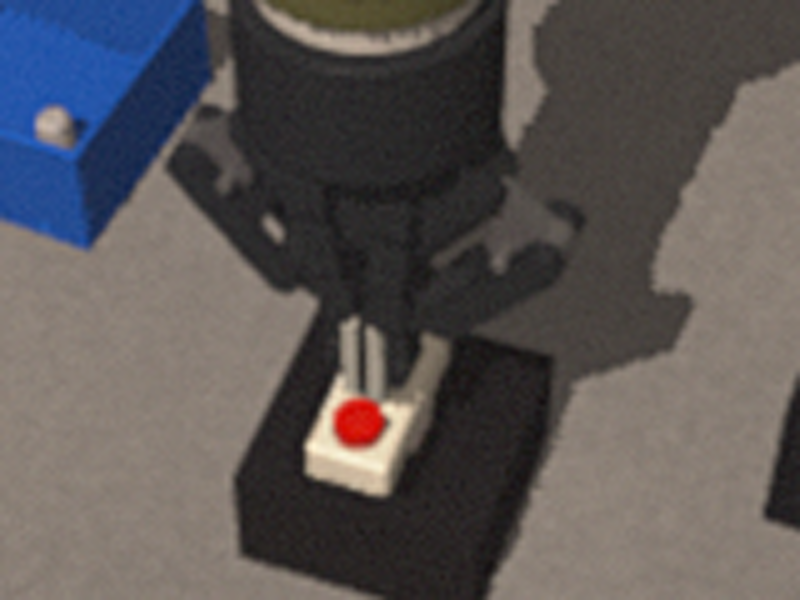

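View pics/t1c.png

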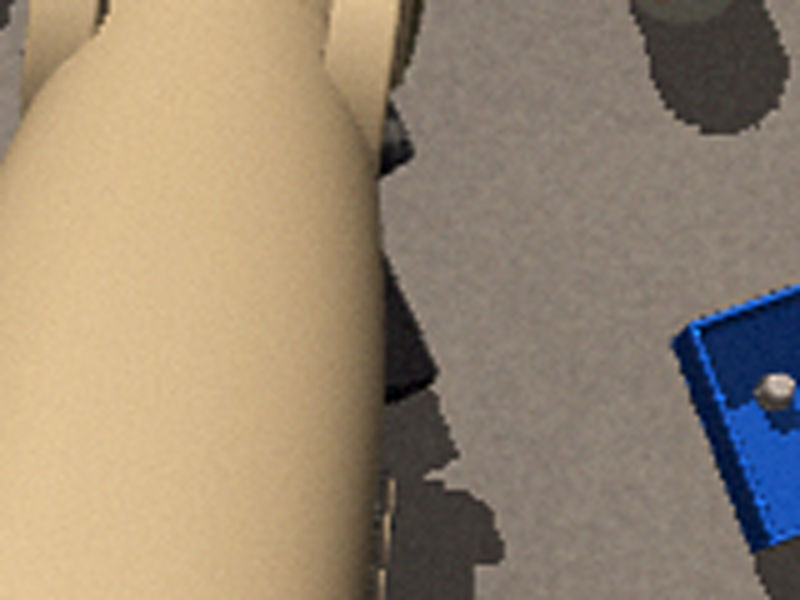

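Request:
step_arm([
  [[0.3,-0.3,-0.8],0,255],
  [[0.3,-0.3,-1.6],0,255],
  [[0.3,-0.3,-1.6],0,255],
])

```text
clock: 2.3
tcp_pos: [0.5348, 0.0046, 0.1058]
orientation: [-0.0, 0.98, 0.199, 0.0]
wrist_force: [0.4, -0.2, 0.3]
finger_gap: 0.0
```

Request:
step_arm([
  [[0,0,0],0,255],
  [[0,0,0],0,255],
])

```text
clock: 2.55
tcp_pos: [0.5349, 0.0046, 0.1061]
orientation: [-0.0, 0.98, 0.199, 0.0]
wrist_force: [0.4, -0.5, 0.1]
finger_gap: -0.0004
```

Request:
step_arm([
  [[-0.3,0.1,-0.6],0,255],
  [[-0.3,0.1,-1.2],0,255],
  [[-0.3,0.1,-1.2],0,255],
])

```text
clock: 2.92
tcp_pos: [0.5316, 0.0057, 0.0936]
orientation: [-0.001, 0.98, 0.199, 0.0]
wrist_force: [0.3, -0.4, 0.1]
finger_gap: 0.0001
```

Request:
step_arm([
  [[0,0,-0.2],0,255],
  [[0,0,-0.3],0,255],
  [[0,0,-0.3],0,255],
])

```text
clock: 3.3
tcp_pos: [0.5325, 0.0057, 0.0912]
orientation: [-0.0, 0.98, 0.199, 0.001]
wrist_force: [0.9, 0.2, 4.5]
finger_gap: 0.0002
```

Request:
step_arm([
  [[0,0,-0.1],0,255],
  [[0,0,-0.1],0,255],
])

```text
clock: 3.55
tcp_pos: [0.5335, 0.0057, 0.091]
orientation: [-0.0, 0.98, 0.199, 0.002]
wrist_force: [1.2, 0.4, 5.2]
finger_gap: 0.0002
```

Request:
step_arm([
  [[0,0,-0.3],0,255],
  [[0,0,-0.3],0,255],
])

```text
clock: 3.8
tcp_pos: [0.5351, 0.0058, 0.0898]
orientation: [0.0, 0.98, 0.199, 0.004]
wrist_force: [0.2, 1.4, 12.3]
finger_gap: 0.0
```

Request:
step_arm([
  [[0,0,3],0,255],
  [[0,0,8],0,255],
  [[0,0,11],0,255],
  [[0,0,11],0,0],
  [[0,0,11],0,0],
])

```text
clock: 4.42
tcp_pos: [0.5343, 0.0059, 0.1987]
orientation: [-0.0, 0.98, 0.199, 0.003]
wrist_force: [0.1, -0.3, 0.4]
finger_gap: 0.0358
```

```bash
python3 - <<'E'
from m import *
s=env.get_state();print(s['tcp_pos'],s['wrist_force'])
cs=cam('scene','s2.png')
bs,s2=cen(cs,red(cs),(298,210,80,80));print(bs,s2,onz(cs,*bs,.091))
i=cv2.imread('pics/s2.png');cv2.imwrite('pics/s2c.png',cv2.resize(i[170:290,260:420],(800,600),interpolation=2))
E
```

```text
[0.53431068 0.00585919 0.19874808] [ 0.13316898 -0.30118837  0.36340814]
[330.96428571 255.58928571] [327 252   9   8  56] [0.53282552 0.0047225  0.091     ]
```

View pics/s2c.png

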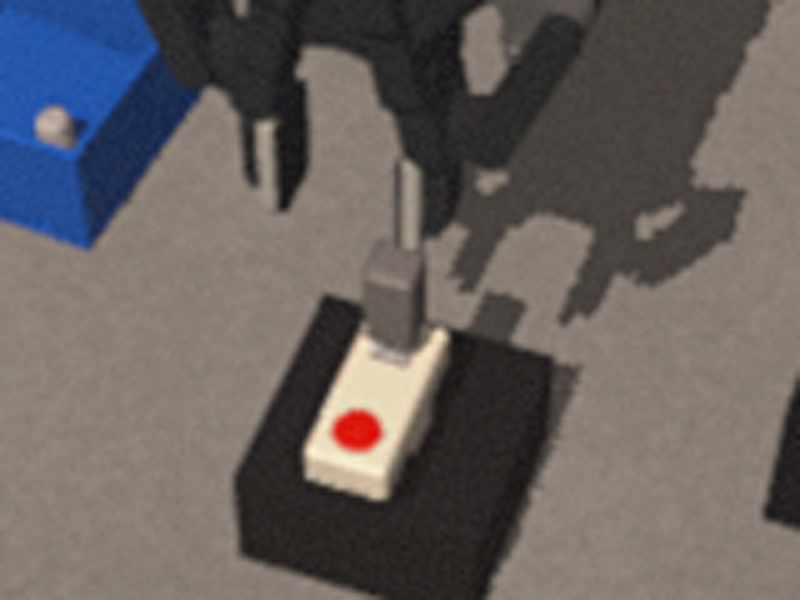

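Request:
step_arm([
  [[-3.8,-1.5,0],0,0],
  [[-3.8,-1.5,0],0,0],
  [[-3.8,-1.5,0],0,0],
])

```text
clock: 4.85
tcp_pos: [0.4959, -0.0091, 0.1975]
orientation: [-0.0, 0.98, 0.199, 0.002]
wrist_force: [-0.5, -0.4, 0.3]
finger_gap: 0.0853
```

```bash
python3 - <<'E'
from m import *
s=env.get_state();print(s['tcp_pos'],s['wrist_force'],s['orientation'],s['finger_gap'])
cs=cam('scene','s3.png')
i=cv2.imread('pics/s3.png');cv2.imwrite('pics/s3c.png',cv2.resize(i[170:290,260:420],(800,600),interpolation=2))
E
```

```text
[ 0.49594125 -0.00907594  0.19754817] [-0.50928636 -0.40020165  0.31762196] [-4.63541713e-04  9.80059919e-01  1.98689029e-01  2.23846688e-03] 0.08529177377556568
```

View pics/s3c.png

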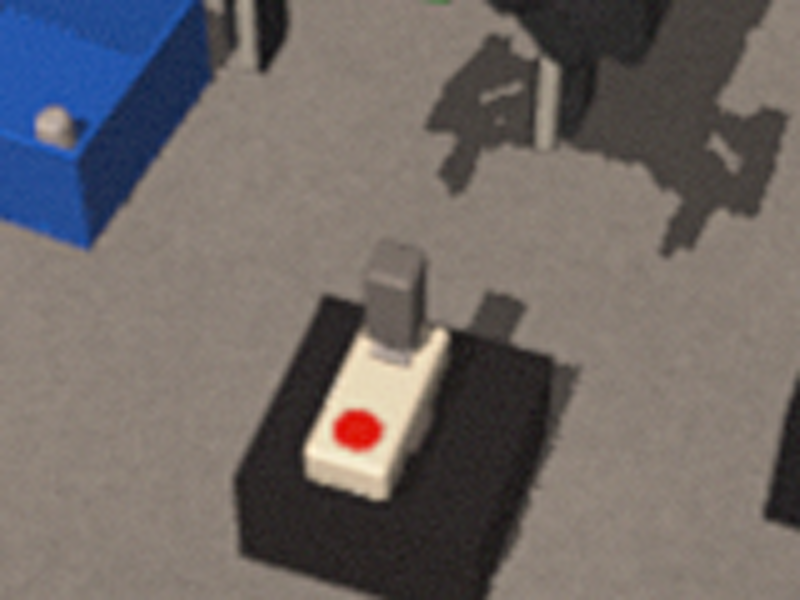

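```bash
python3 - <<'E'
from m import *
cs=cam('scene')
print(onz(cs,260+396/5,170+256/5,.136), onz(cs,260+391/5,170+354/5,.095),proj(cs,[.4965,-.0095,.136]))
E
```

```text
[ 0.49704723 -0.01097514  0.136     ] [ 0.50408494 -0.00635197  0.095     ] (np.float64(340.0810178358237), np.float64(221.49121719499476))
```

Request:
step_arm([
  [[0.1,0,-5],0,0],
  [[0.1,0,-8],0,0],
  [[0.1,0,-9.7],0,0],
  [[0.1,0,-9.7],0,0],
])

```text
clock: 5.45
tcp_pos: [0.497, -0.0086, 0.0994]
orientation: [-0.001, 0.98, 0.199, 0.001]
wrist_force: [0.0, 0.5, 0.9]
finger_gap: 0.0854
```

Request:
step_arm([
  [[0,-0.1,0.2],0,150],
  [[0,-0.1,0.2],0,200],
  [[0,-0.1,0.2],0,255],
  [[0,-0.1,0.2],0,255],
  [[0,-0.1,0.2],0,255],
], newtons=40)

```text
clock: 6.08
tcp_pos: [0.4975, -0.01, 0.102]
orientation: [-0.0, 0.98, 0.199, 0.002]
wrist_force: [-0.1, -0.8, 3.6]
finger_gap: 0.0174
```

Request:
step_arm([
  [[0,0,0],0,255],
  [[0,0,0],0,255],
])

```text
clock: 6.32
tcp_pos: [0.4975, -0.01, 0.1021]
orientation: [-0.0, 0.98, 0.199, 0.002]
wrist_force: [-0.9, -0.6, 0.8]
finger_gap: 0.0175
```

```bash
python3 - <<'E'
from m import *
s=env.get_state();print(s['tcp_pos'],s['wrist_force'],s['orientation'],s['finger_gap'])
cs=cam('scene','s4.png')
i=cv2.imread('pics/s4.png');cv2.imwrite('pics/s4c.png',cv2.resize(i[170:290,260:420],(800,600),interpolation=2))
E
```

```text
[ 0.49746342 -0.01002364  0.10207042] [-0.88976054 -0.61967521  0.77787947] [-3.37824570e-04  9.79997804e-01  1.99000363e-01  1.74524531e-03] 0.01751812379414285
```

View pics/s4c.png

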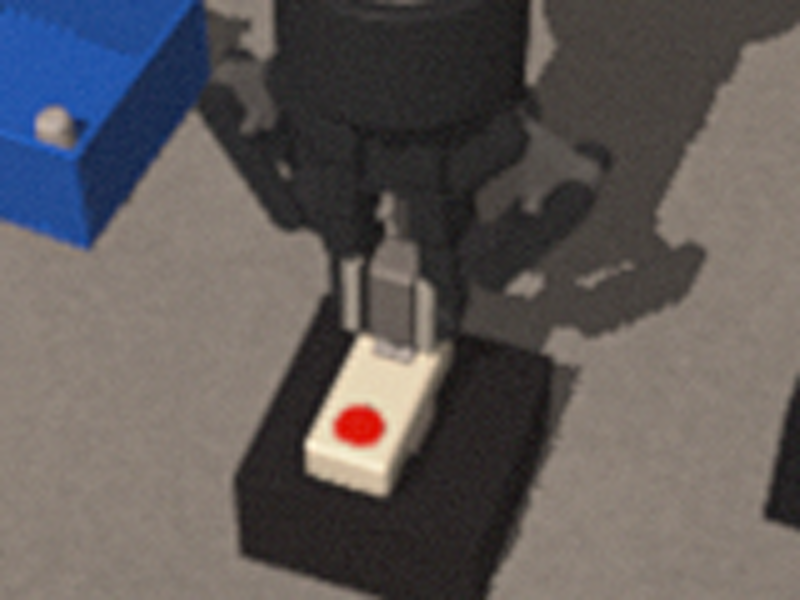

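Request:
step_arm([
  [[0,0,0.5],0,255],
  [[0,0,1],0,255],
  [[0,0,1.5],0,255],
  [[0,0,2],0,255],
  [[0,0,2],0,255],
])

```text
clock: 7.0
tcp_pos: [0.4974, -0.0099, 0.1225]
orientation: [-0.0, 0.98, 0.199, 0.002]
wrist_force: [-0.7, -0.5, -0.5]
finger_gap: 0.0174
```

```bash
python3 - <<'E'
from m import *
s=env.get_state();print(s['tcp_pos'],s['wrist_force'],s['orientation'],s['finger_gap'])
cs=cam('scene','s5.png')
bs,s2=cen(cs,red(cs),(298,210,80,80));print(bs,s2,onz(cs,*bs,.091))
i=cv2.imread('pics/s5.png');cv2.imwrite('pics/s5c.png',cv2.resize(i[170:290,260:420],(800,600),interpolation=2))
E
```

```text
[ 0.4974426  -0.00994772  0.12249768] [-0.7452116  -0.45948586 -0.52398431] [-3.26631990e-04  9.79982634e-01  1.99074365e-01  1.82399964e-03] 0.01742074321128725
[331.54716981 254.94339623] [327 252  10   7  53] [0.53119306 0.00447479 0.091     ]
```

View pics/s5c.png

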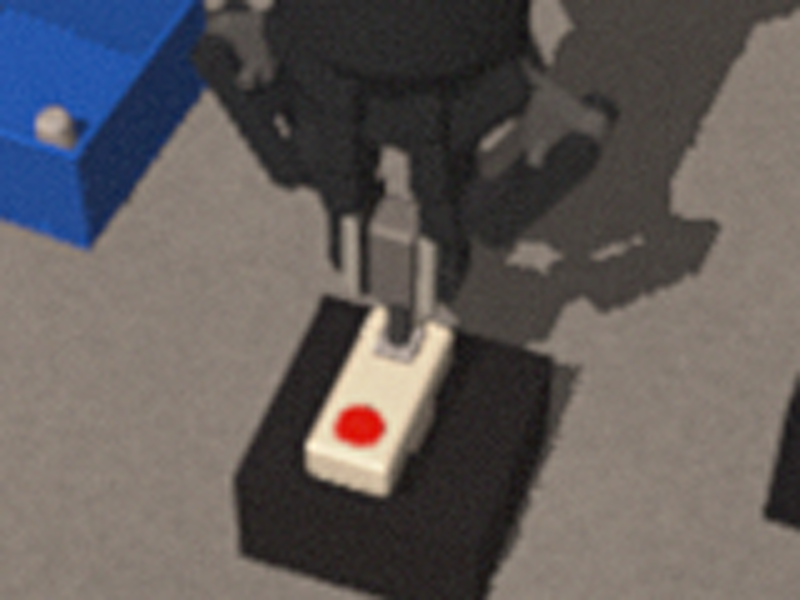

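Rod is sliding out while the collar stays down. I'll continue towards the second stop.

Request:
step_arm([
  [[0,0,0.8],0,255],
  [[0,0,1.6],0,255],
  [[0,0,2.4],0,255],
  [[0,0,3.2],0,255],
  [[0,0,4],0,255],
])

```text
clock: 7.68
tcp_pos: [0.4973, -0.0099, 0.1628]
orientation: [-0.0, 0.98, 0.199, 0.002]
wrist_force: [0.2, 0.8, -1.2]
finger_gap: 0.0172
```

Request:
step_arm([
  [[0,0,0.8],0,255],
  [[0,0,1.3],0,255],
  [[0,0,1.6],0,255],
  [[0,0,1.6],0,255],
  [[0,0,1.6],0,255],
])

```text
clock: 8.3
tcp_pos: [0.4974, -0.0099, 0.1788]
orientation: [-0.0, 0.98, 0.199, 0.002]
wrist_force: [-0.7, 0.1, -0.2]
finger_gap: 0.0173
```

```bash
python3 - <<'E'
from m import *
s=env.get_state();print(s['tcp_pos'],s['wrist_force'],s['orientation'],s['finger_gap'])
cs=cam('scene','s6.png')
bs,s2=cen(cs,red(cs),(298,210,80,80));print(bs,s2,onz(cs,*bs,.091))
i=cv2.imread('pics/s6.png');cv2.imwrite('pics/s6c.png',cv2.resize(i[170:290,260:420],(800,600),interpolation=2))
E
```

```text
[ 0.49735894 -0.00988957  0.17875516] [-0.71116019  0.09647815 -0.22150778] [-4.50158984e-04  9.79993152e-01  1.99022853e-01  1.76719667e-03] 0.017341992124847137
[331.5       254.7962963] [327 251  10   8  54] [0.53102981 0.00420334 0.091     ]
```

View pics/s6c.png

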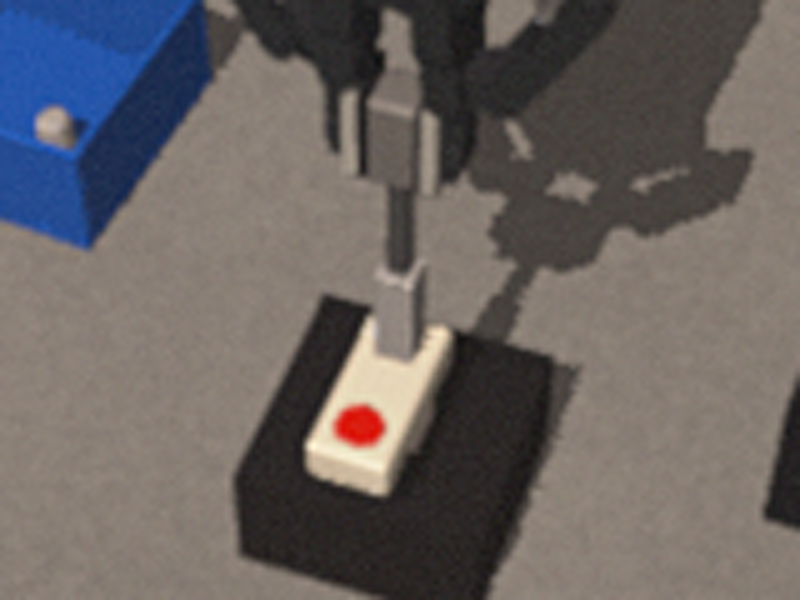

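Request:
step_arm([
  [[0,0,0.2],0,255],
  [[0,0,0.4],0,255],
  [[0,0,0.6],0,255],
  [[0,0,0.8],0,255],
  [[0,0,0.8],0,255],
])

```text
clock: 8.98
tcp_pos: [0.4974, -0.0099, 0.1868]
orientation: [-0.0, 0.98, 0.199, 0.002]
wrist_force: [-0.1, -0.1, -3.9]
finger_gap: 0.0176
```

Request:
step_arm([
  [[0,0,0.5],0,255],
  [[0,0,1],0,255],
  [[0,0,1.5],0,255],
  [[0,0,1.5],0,255],
])

```text
clock: 9.48
tcp_pos: [0.4978, -0.01, 0.2024]
orientation: [-0.0, 0.98, 0.199, 0.002]
wrist_force: [-0.8, 0.2, -3.3]
finger_gap: 0.0173
```

```bash
python3 - <<'E'
from m import *
s=env.get_state();print(s['tcp_pos'],s['wrist_force'],s['ft_torque'],s['orientation'],s['finger_gap'])
cs=cam('scene','s7.png')
bs,s2=cen(cs,red(cs),(298,210,80,80));print(bs,s2,onz(cs,*bs,.091))
i=cv2.imread('pics/s7.png');cv2.imwrite('pics/s7c.png',cv2.resize(i[170:290,260:420],(800,600),interpolation=2))
E
```

```text
[ 0.49779265 -0.00998278  0.20244411] [-0.80834763  0.17228411 -3.34665426] [ 0.0245748  -0.03380362  0.02197632] [-1.86954525e-04  9.79982790e-01  1.99068573e-01  2.32384755e-03] 0.017295040981362586
[331.14285714 247.16071429] [327 244   9   8  56] [ 0.51997433 -0.0075509   0.091     ]
```

View pics/s7c.png

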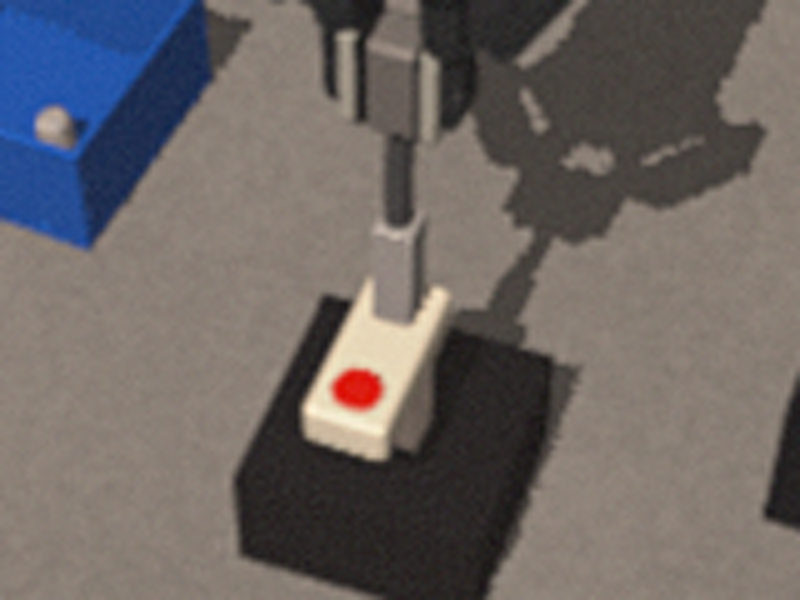

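Request:
step_arm([
  [[0,0,1.2],0,255],
  [[0,0,2.4],0,255],
  [[0,0,3.6],0,255],
  [[0,0,4.8],0,255],
  [[0,0,6],0,255],
])

```text
clock: 10.15
tcp_pos: [0.4977, -0.0099, 0.2631]
orientation: [-0.0, 0.98, 0.199, 0.002]
wrist_force: [0.6, 0.7, -4.4]
finger_gap: 0.0176
```

Request:
step_arm([
  [[0,0,1],0,255],
  [[0,0,1.5],0,255],
  [[0,0,1.5],0,255],
  [[0,0,1.5],0,255],
])

```text
clock: 10.65
tcp_pos: [0.4974, -0.0099, 0.2777]
orientation: [-0.0, 0.98, 0.199, 0.002]
wrist_force: [-0.1, -0.6, -4.8]
finger_gap: 0.0176
```

```bash
python3 - <<'E'
from m import *
s=env.get_state();print(s['tcp_pos'],s['wrist_force'],s['ft_torque'],s['orientation'],s['finger_gap'])
cs=cam('scene','s8.png')
i=cv2.imread('pics/s8.png');cv2.imwrite('pics/s8c.png',cv2.resize(i[120:300,230:470],(800,600),interpolation=2))
E
```

```text
[ 0.49743871 -0.00992388  0.27766663] [-0.08265769 -0.60404491 -4.83640798] [-0.01967398  0.04238032 -0.01171876] [-3.75944576e-04  9.79990630e-01  1.99034263e-01  1.89382243e-03] 0.01764684815397807
```

View pics/s8c.png

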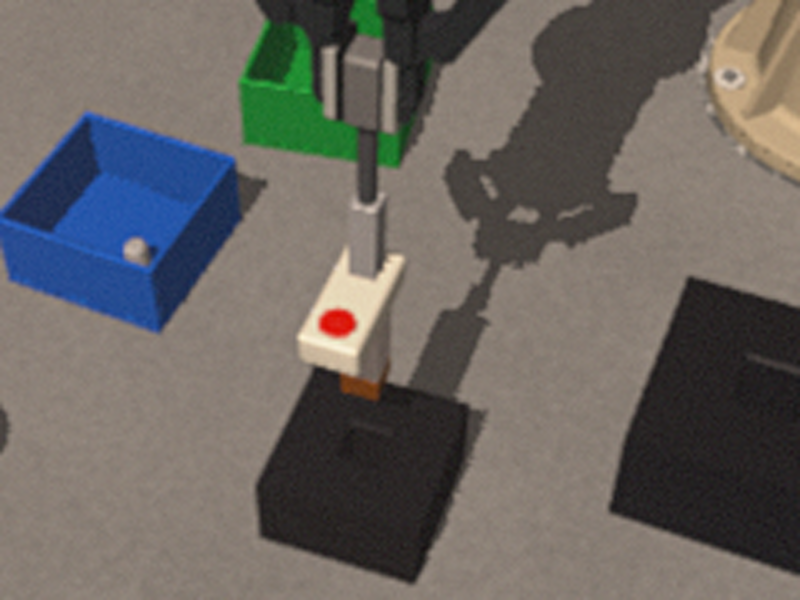

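```bash
python3 - <<'E'
from m import *
np.set_printoptions(precision=4,suppress=True)
ct=cam('top','t8.png');cs=cam('scene')
for nm,c,x,y in(('t',ct,380,232),('s',cs,256,180)):
    i=c['frame'][y:y+32,x:x+32].astype(int);m=((i[...,2]-i[...,0]<40)&(i.sum(2)>90)).astype(np.uint8)
    n,l,st,ce=cv2.connectedComponentsWithStats(m);k=np.argsort(-st[1:,4])[:3]+1
    for q in k: print(nm,ce[q]+[x,y],st[q]+[x,y,0,0,0]);
    cv2.imwrite(f'pics/th_{nm}.png',cv2.resize(c['frame'][y:y+32,x:x+32,::-1],(400,400),interpolation=0))
# axis method: thimble p with center z .015
for c,u,v in((ct,395.2,248),(cs,270.6,195.3)):
    print(onz(c,u,v,.015),onz(c,u,v,.02))
a=cv2.imread('pics/th_t.png');b=cv2.imread('pics/th_s.png');cv2.imwrite('pics/th.png',np.hstack([a,b]))
E
```

```text
t [394.4468 247.8723] [391 245   8   7  47]
t [381.     260.0435] [380 255   4   9  23]
t [380.75 232.25] [380 232   3   2   4]
s [270.6154 194.9808] [267 191   8   9  52]
s [285.7647 209.2941] [283 206   5   6  17]
[ 0.4686 -0.2343  0.015 ] [ 0.468  -0.2334  0.02  ]
[ 0.4689 -0.2384  0.015 ] [ 0.4717 -0.2343  0.02  ]
```

View pics/th.png

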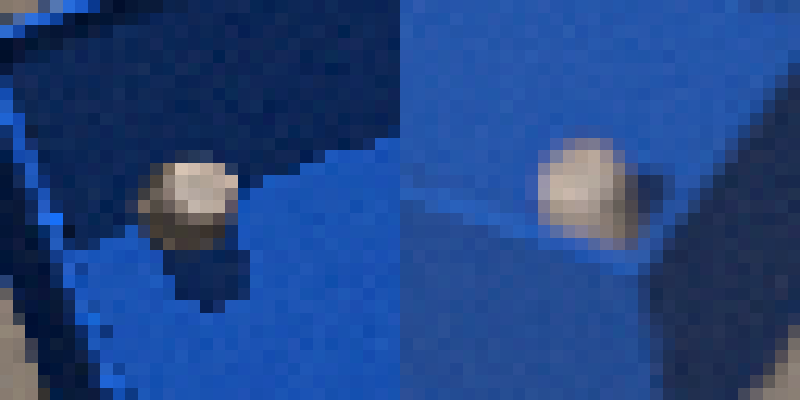

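View pics/t8.png

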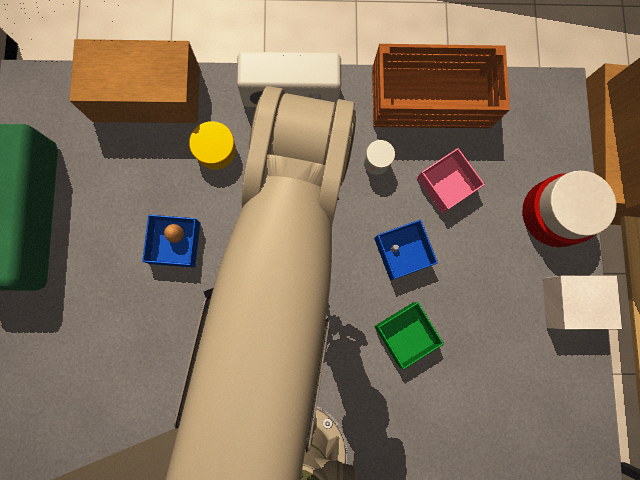

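Request:
step_arm([
  [[-0.2,-2,0],0,255],
  [[-0.6,-5,0],0,255],
  [[-1,-8.5,0],0,255],
  [[-1.4,-12,0],0,255],
  [[-1.8,-15,0],0,255],
])

```text
clock: 11.42
tcp_pos: [0.4791, -0.1611, 0.2774]
orientation: [-0.0, 0.98, 0.199, 0.002]
wrist_force: [-0.2, 0.4, -4.1]
finger_gap: 0.0174
```

Request:
step_arm([
  [[-0.4,-3,0],0,255],
  [[-0.7,-5.5,0],0,255],
  [[-0.9,-7.2,0],0,255],
  [[-0.9,-7.2,0],0,255],
  [[-0.9,-7.2,0],0,255],
])

```text
clock: 12.05
tcp_pos: [0.4701, -0.2324, 0.2772]
orientation: [-0.001, 0.98, 0.199, 0.002]
wrist_force: [-0.4, 0.0, -4.3]
finger_gap: 0.0173
```

```bash
python3 - <<'E'
from m import *
s=env.get_state();print(s['tcp_pos'],s['wrist_force'],s['orientation'],s['finger_gap'])
cs=cam('scene','s9.png');ct=cam('top','t9.png')
i=cv2.imread('pics/s9.png');cv2.imwrite('pics/s9c.png',cv2.resize(i[100:250,170:370],(800,600),interpolation=2))
E
```

```text
[ 0.47007516 -0.23240265  0.27721748] [-0.38659875  0.01730506 -4.26809928] [-9.17800230e-04  9.79986127e-01  1.99057048e-01  1.62499972e-03] 0.017338758681351703
```

View pics/s9c.png

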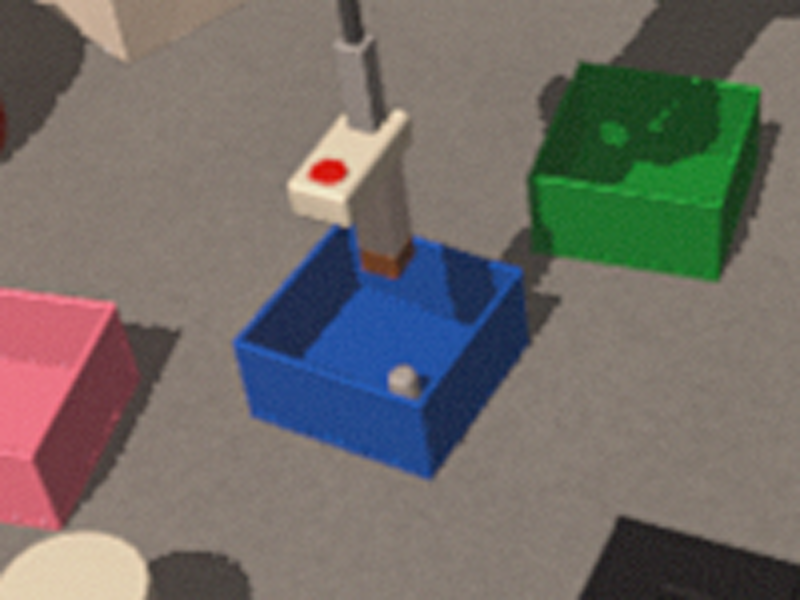

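View pics/t9.png

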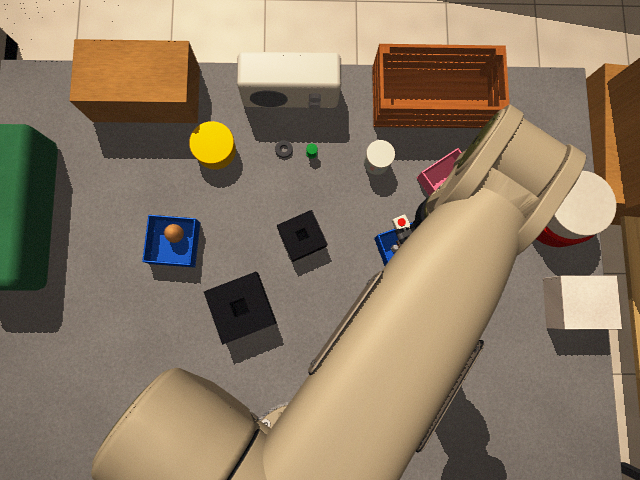

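```bash
python3 - <<'E'
from m import *
np.set_printoptions(precision=4,suppress=True)
cs=cam('scene');ct=cam('top')
bt,a=cen(ct,red(ct),(385,205,30,40));bs,b=cen(cs,red(cs),(230,125,40,40))
B=tri(ct,bt,cs,bs);print(bt,a,bs,b,B);print(onz(ct,*bt,B[0][2]))
for z in(.098,.102): print(z,[onz(cs,170+x/4,100+y/4,z)[:2] for x,y in((362,268),(393,277),(412,245))])
y=.4;p=B[0]-.038*np.array([np.cos(y),np.sin(y),0]);print('axis',p,'underside z',p[2]-.085)
E
```

```text
[401.3878 221.5714] [398 218   8   8  49] [251.6923 142.4103] [248 140   8   6  39] (array([ 0.5035, -0.2172,  0.1869]), np.float64(0.0014405019649379163))
[ 0.503  -0.2167  0.1869]
0.098 [array([ 0.4787, -0.2425]), array([ 0.4724, -0.2266]), array([ 0.4507, -0.2377])]
0.102 [array([ 0.4812, -0.2387]), array([ 0.4749, -0.2229]), array([ 0.4534, -0.2339])]
axis [ 0.4685 -0.232   0.1869] underside z 0.10185858251849246
```

Request:
step_arm([
  [[0.1,-0.2,-0.8],0,255],
  [[0.1,-0.2,-2],0,255],
  [[0.1,-0.2,-3.2],0,255],
  [[0.1,-0.2,-4],0,255],
  [[0.1,-0.2,-4],0,255],
])

```text
clock: 12.88
tcp_pos: [0.4707, -0.234, 0.2364]
orientation: [-0.001, 0.98, 0.199, 0.001]
wrist_force: [-0.6, 0.1, -3.4]
finger_gap: 0.0172
```

Request:
step_arm([
  [[0,0,-0.3],0,255],
  [[0,0,-0.5],0,255],
  [[0,0,-0.5],0,255],
  [[0,0,-0.5],0,255],
])

```text
clock: 13.38
tcp_pos: [0.4708, -0.234, 0.2316]
orientation: [-0.001, 0.98, 0.199, 0.001]
wrist_force: [0.1, 0.3, -3.3]
finger_gap: 0.0173
```

```bash
python3 - <<'E'
from m import *
np.set_printoptions(precision=4,suppress=True)
s=env.get_state();print(s['tcp_pos'],s['wrist_force'],s['orientation'],s['finger_gap'])
cs=cam('scene','s10.png');ct=cam('top','t10.png')
bt,a=cen(ct,red(ct),(385,205,30,40));bs,b=cen(cs,red(cs),(230,125,45,60))
B=tri(ct,bt,cs,bs);print(bt,a,bs,b,B)
y=.4;p=B[0]-.038*np.array([np.cos(y),np.sin(y),0]);print('axis',p,'underside z',p[2]-.085)
i=cv2.imread('pics/s10.png');a=cv2.resize(i[135:225,220:320],(500,450),interpolation=2);cv2.imwrite('pics/s10c.png',cv2.resize(i[135:225,220:320],(660,594),interpolation=2))
i=cv2.imread('pics/t10.png');cv2.imwrite('pics/t10c.png',cv2.resize(i[195:275,360:440],(480,480),interpolation=0))
E
```

```text
[ 0.4708 -0.234   0.2316] [ 0.0814  0.2771 -3.276 ] [-0.0011  0.9799  0.1994  0.0012] 0.01728389346663409
[397.9286 225.1905] [395 222   7   7  42] [254.5 162. ] [251 160   8   5  36] (array([ 0.5038, -0.2189,  0.1409]), np.float64(0.002123759036003085))
axis [ 0.4688 -0.2337  0.1409] underside z 0.055861515238928086
```

View pics/s10c.png

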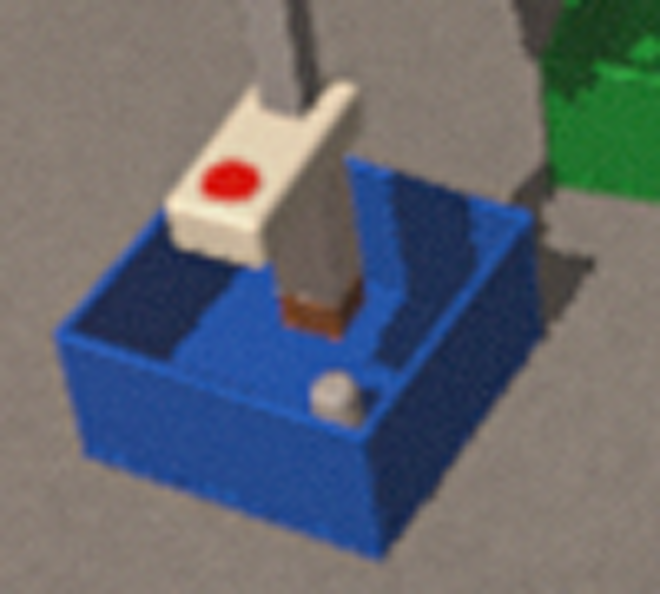

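View pics/t10c.png

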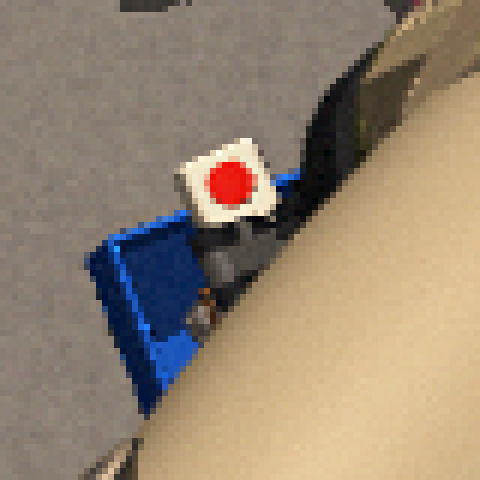

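```bash
python3 - <<'E'
from m import *
np.set_printoptions(precision=4,suppress=True)
cs=cam('scene');ct=cam('top')
P=[(220-.4+x/6.6,135-.4+y/6.6) for x,y in((283,322),(337,337),(362,288))]
for z in(.054,.056,.058):
    C=[onz(cs,*p,z)[:2] for p in P];print(z,C,'centre',(C[0]+C[2])/2)
print('thimble top scene', onz(cs,220-.4+334/6.6,135-.4+385/6.6,.026))
for n,p in(('lens',[.469,-.234,.056]),('thT',[.470,-.234,.026]),('thmid',[.470,-.234,.015])): print(n,proj(cs,p),proj(ct,p))
# verticality: tube line at collar bottom vs foot
print([proj(cs,[.469,-.234,z]) for z in(.056,.122,.2)])
E
```

```text
0.054 [array([ 0.4802, -0.2437]), array([ 0.4729, -0.2266]), array([ 0.4533, -0.2376])] centre [ 0.4667 -0.2406]
0.056 [array([ 0.4813, -0.2419]), array([ 0.4741, -0.2249]), array([ 0.4545, -0.2358])] centre [ 0.4679 -0.2388]
0.058 [array([ 0.4825, -0.2401]), array([ 0.4752, -0.2231]), array([ 0.4558, -0.234 ])] centre [ 0.4691 -0.2371]
thimble top scene [ 0.4711 -0.2351  0.026 ]
lens (np.float64(269.6355423126914), np.float64(182.210733856567)) (np.float64(398.26892702652077), np.float64(245.70733407127528))
thT (np.float64(270.9560178102611), np.float64(192.92444945913167)) (np.float64(395.88421703930356), np.float64(246.8687686996316))
thmid (np.float64(271.5570242182681), np.float64(196.63252454234512)) (np.float64(395.0428448797635), np.float64(247.43223800741086))
[(np.float64(269.6355423126914), np.float64(182.210733856567)), (np.float64(265.60437037085063), np.float64(157.18638325880937)), (np.float64(260.174053537637), np.float64(123.47654546181647))]
```

```bash
python3 - <<'E'
from m import *
cs=cam('scene','s11.png');ct=cam('top','t11.png')
i=cv2.imread('pics/s11.png')[140:205,240:290];j=cv2.imread('pics/t11.png')[230:262,380:410]
a=cv2.resize(i,(400,520),interpolation=0);b=cv2.resize(j,(400,426),interpolation=0);b=cv2.copyMakeBorder(b,0,94,0,0,0)
cv2.imwrite('pics/c11.png',np.hstack([a,b]))
R=lambda x,y:(.469+x*np.cos(.4)-y*np.sin(.4),-.234+x*np.sin(.4)+y*np.cos(.4),.056)
for x,y in((.01,.01),(-.01,.01),(.01,-.01)): print(x,y,[round(v,1) for v in (*proj(cs,R(x,y)),*proj(ct,R(x,y)))])
E
```

```text
0.01 0.01 [np.float64(271.8), np.float64(186.7), np.float64(392.6), np.float64(243.4)]
-0.01 0.01 [np.float64(276.2), np.float64(180.2), np.float64(396.1), np.float64(251.3)]
0.01 -0.01 [np.float64(263.0), np.float64(184.2), np.float64(400.4), np.float64(240.1)]
```

View pics/c11.png

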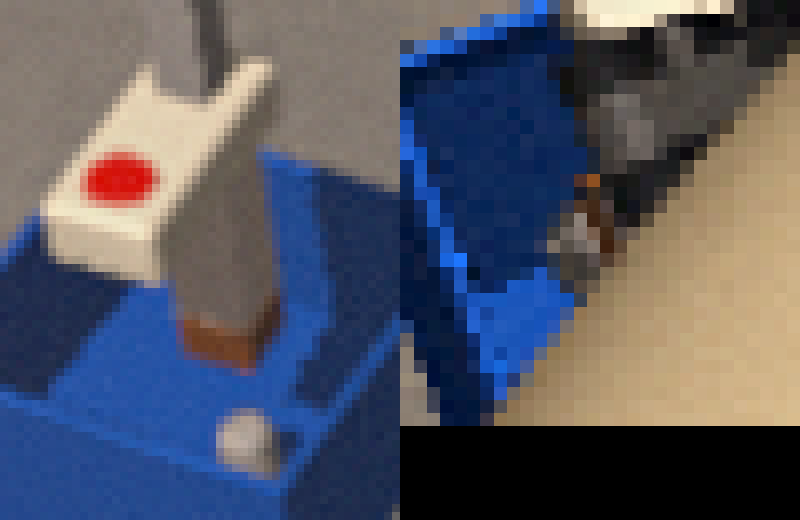

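Request:
step_arm([
  [[0.1,0.1,0],0,255],
  [[0.1,0.1,0],0,255],
  [[0.1,0.1,0],0,255],
  [[0.1,0.1,0],0,255],
  [[0.1,0.1,0],0,255],
])

```text
clock: 14.3
tcp_pos: [0.4717, -0.233, 0.2315]
orientation: [-0.001, 0.98, 0.199, 0.001]
wrist_force: [-0.5, 0.0, -4.9]
finger_gap: 0.0173
```

Request:
step_arm([
  [[0,0,0],0,255],
  [[0,0,0],0,255],
  [[0,0,0],0,255],
  [[0,0,0],0,255],
])

```text
clock: 14.8
tcp_pos: [0.4717, -0.233, 0.2315]
orientation: [-0.001, 0.98, 0.199, 0.001]
wrist_force: [-0.2, 0.5, -4.7]
finger_gap: 0.0175
```

```bash
python3 - <<'E'
from m import *
np.set_printoptions(precision=4,suppress=True)
s=env.get_state();print(s['tcp_pos'],s['wrist_force'],s['orientation'],s['finger_gap'],abs(s['qvel']).max())
cs=cam('scene','s12.png');ct=cam('top','t12.png')
bt,a=cen(ct,red(ct),(385,205,30,40));bs,b=cen(cs,red(cs),(230,125,45,60))
print(bt,bs,tri(ct,bt,cs,bs))
i=cv2.imread('pics/s12.png');cv2.imwrite('pics/s12c.png',cv2.resize(i[60:240,190:350],(533,600),interpolation=2))
E
```

```text
[ 0.4717 -0.233   0.2315] [-0.1814  0.4723 -4.6575] [-0.0012  0.9799  0.1994  0.0011] 0.017521200103817296 0.0014893147859669244
[397.4186 224.907 ] [254.4444 162.6111] (array([ 0.5046, -0.218 ,  0.1404]), np.float64(0.00238392229341439))
```

View pics/s12c.png

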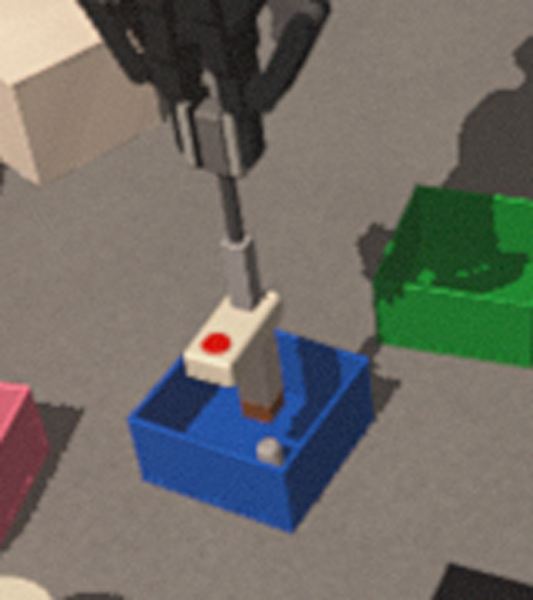

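The light is fully extended, still, over the thimble, and the thimble hasn't moved (still at about (270,195) in the scene view). Handing in.

```bash
python3 -c "
from workcell import env
print(env.hand_in())"
```

```text
the job is handed in; nothing more can be done
None
```

I handed the job in at about 15 s, with the arm still holding the light over the thimble. The work light is out of its dock and fully extended.

**What I did:** I pressed the red button down against its stop, at about 12 N. It stayed in when I let go. I gripped the light at 40 N and drew the grip up past the first stop to the second. The weight came on after about 80 mm. Then I lifted the light out and carried it over the blue tub on the robot's right.

**Last checks:**
- **Height:** the button position from both cameras puts the lens at z ≈ 55–56 mm, about 3 cm above the top of the thimble. The gripper height agrees.
- **Hold:** the arm was still. The wrist carried about 4.7 N, and the finger gap was steady at 17.5 mm.
- **Other things:** the thimble had not moved, and nothing else was touched in the images.

**Where checks disagreed:** before the last shift, the sideways lens position read 2 mm apart between the lens corners and the button. I moved the light 1 mm in x and 1 mm in y to split the difference. The lens should be within about 2–3 mm of the thimble's axis, but I did not measure the lens corners again after that move. The disagreement could also mean a tilt of about 1°. The tube edges looked vertical in the scene picture.

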